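Nest the washed-up infuser set into one column

TASK

Put the washed infuser set away as one nested column on the round cork mat, building it there from the bottom up, one piece after another: first the yellow cup upright in the middle of the mat, then the slim glass jar upright inside the cup, then the little steel strainer hung in the jar's mouth with its collar resting level on the jar's rim, and last the steel screw-top lid level over the strainer's collar. Keep all four pieces upright throughout, and leave the wide closed jar, the red soap dish and the wooden spoon where they are.

Things in the scene. Friction and masses are not known exactly. Their poses are not given: they have to be found in the camera images.
- mat: Round cork mat, 110 mm diameter, 6 mm thick, fixed to the slab. Origin: centre of its underside; z up.
- cup: Open yellow plastic cup standing upright, no handle: 60 mm high, outside diameter 60 mm at the foot widening to 68 mm at the rim, wall 2.5 mm, floor 4 mm thick. About 50 g. Origin: centre of its underside; z up along its axis.
- jar: Slim open jar of clear glass standing upright, without a lid: a plain cylinder of 46 mm outside diameter, 85 mm high, wall 3 mm (mouth 40 mm wide), floor 5 mm thick. About 150 g. It fits loosely into the cup and then stands 29 mm out of it. Origin: centre of its underside; z up along its axis.
- strainer: Small stainless strainer standing on its foot, open at the top: a perforated basket, 26 mm diameter at the foot and 32 mm at a height of 34 mm, and above it a collar of 50 mm diameter from 34 to 48 mm height (its underside is a flat ledge). About 60 g. Hung in the jar, the basket goes into the mouth and the ledge rests on the jar's rim, so that its origin is 51 mm above the jar's. Origin: centre of its underside; z up along its axis.
- lid: Steel screw-top lid lying with its flat top up and its open side down: 60 mm outside diameter, 14 mm high, skirt 2 mm thick (56 mm inside), top 2 mm thick. About 35 g. It fits loosely over the strainer's collar; its top then rests on the collar, and its origin is 36 mm above the strainer's. Origin: centre of its open underside; z up.
- wide_jar: Bystander: wide, closed glass jar with its own steel lid on, 76 mm diameter, 82 mm high. Not part of the set; leave it. Origin: centre of its underside.
- soap_dish: Bystander: red plastic soap dish with a closed hinged flap lid, 75 by 105 mm (x by y, hinge along y), 34 mm high with the flap, which has a small finger tab on the -x side. Leave it. Origin: centre of its underside.
- spoon: Bystander: wooden spoon, 250 mm long, lying across the far side of the slab. Leave it. Origin: near the middle of its underside; x along the handle towards the bowl of the spoon.
Things that resemble listed ones, but are neither listed nor needed, are in the scene too. Of the things like the cup, leave any that is green; of the rest the larger one is meant.

How it is judged (in metres and radians):
On the way, in this order (a step that is already met when the one before it is completed fails the run):
1. the cup stands upright, released, on the middle of the mat (horizontal distance between cup and mat below 0.015 m and z of cup in the frame of mat between 0.003 and 0.009 m and angle between cup's own z axis and vertical below 0.09 rad and linear speed of cup below 0.02 m/s and angular speed of cup below 0.2 rad/s and contact force between the fingers and cup below 0.1 N), for 0.2 s.
2. the jar stands upright, released, in the cup on the mat (horizontal distance between cup and mat below 0.015 m and z of cup in the frame of mat between 0.003 and 0.009 m and angle between each of cup, jar's own z axis and vertical below 0.09 rad and horizontal distance between jar and cup below 0.01 m and z of jar in the frame of cup between 0.001 and 0.007 m and linear speed of jar below 0.02 m/s and angular speed of jar below 0.2 rad/s and contact force between the fingers and jar below 0.1 N), for 0.2 s.
3. the strainer hangs level, released, in the jar's mouth (horizontal distance between cup and mat below 0.015 m and z of cup in the frame of mat between 0.003 and 0.009 m and angle between each of cup, jar, strainer's own z axis and vertical below 0.09 rad and horizontal distance between jar and cup below 0.01 m and z of jar in the frame of cup between 0.001 and 0.007 m and horizontal distance between strainer and jar below 0.008 m and z of strainer in the frame of jar between 0.048 and 0.054 m and linear speed of strainer below 0.02 m/s and angular speed of strainer below 0.2 rad/s and contact force between the fingers and strainer below 0.1 N), for 0.2 s.
4. the lid lies level, released, over the strainer's collar (horizontal distance between cup and mat below 0.015 m and z of cup in the frame of mat between 0.003 and 0.009 m and angle between each of cup, jar, strainer, lid's own z axis and vertical below 0.09 rad and horizontal distance between jar and cup below 0.01 m and z of jar in the frame of cup between 0.001 and 0.007 m and horizontal distance between strainer and jar below 0.008 m and z of strainer in the frame of jar between 0.048 and 0.054 m and horizontal distance between lid and strainer below 0.008 m and z of lid in the frame of strainer between 0.033 and 0.039 m and linear speed of lid below 0.02 m/s and angular speed of lid below 0.2 rad/s and contact force between the fingers and lid below 0.1 N), for 0.2 s.
At the end, for the whole second after the job is handed in: Cup on the mat within 15 mm of its centre, jar on the cup's floor (10 mm sideways), strainer's collar on the jar's rim, lid on the collar (both 8 mm sideways); heights within 3 mm, each within 0.09 rad of upright, all released and at rest (horizontal distance between cup and mat below 0.015 m and z of cup in the frame of mat between 0.003 and 0.009 m and angle between each of cup, jar, strainer, lid's own z axis and vertical below 0.09 rad and horizontal distance between jar and cup below 0.01 m and z of jar in the frame of cup between 0.001 and 0.007 m and horizontal distance between strainer and jar below 0.008 m and z of strainer in the frame of jar between 0.048 and 0.054 m and horizontal distance between lid and strainer below 0.008 m and z of lid in the frame of strainer between 0.033 and 0.039 m and linear speed of each of cup, jar, strainer, lid below 0.02 m/s and angular speed of each of cup, jar, strainer, lid below 0.2 rad/s); the robot touches nothing.
It fails at once if the cup, jar, strainer or lid is tipped more than 0.6 rad (angle between any of cup, jar, strainer, lid's own z axis and vertical above 0.6 rad).
It fails at once if the wide jar is moved more than 20 mm (distance of wide_jar from where it was at the start of the episode above 0.02 m).
It fails at once if the soap dish is moved more than 20 mm (distance of soap_dish from where it was at the start of the episode above 0.02 m).
It fails at once if the wooden spoon is moved more than 20 mm (distance of spoon from where it was at the start of the episode above 0.02 m).
It also fails if it takes over 122 s, if anything falls off the work surface, if the arm or the gripper's body presses on something with over 40 N, if the wrist force passes 120 N, or if a joint passes its speed limit or range.

ROBOT

A 7-joint arm with a two-finger parallel gripper is mounted at the origin on the work surface. World frame = base frame: x ahead of the robot, y to its left, z up, the work surface at z = 0. Lengths are in mm, angles in rad, forces in N, time in s.
With the tool pointing down it reaches from about 400 to 850 mm from the base axis. Payload 4.4 kg.
Tool frame: the origin (TCP) lies at the very end of the fingers, on their centre line; the grasp point (between the pads) lies 19 mm behind it; z points along the fingers, y is the line along which they close (so a half turn about z gives the same grasp; the last joint's range is limited). The gripper opens to 94 mm and grips with 3 to 60 N. Pads are 16 mm wide; open, the fingers measure 119 mm over their backs; the gripper's body (75 mm by 177 mm) begins 78 mm behind the grasp point.
Start: joints at [-1.276, 0.628, 0.038, 1.517, -0.027, 0.996, -0.02], TCP at [229.441, 608.173, 205.478] pointing down, gripper open.
Joint ranges: [-3.06, 3.06], [-0.37, 2.12], [-1.25, 1.32], [0.18, 2.47], [-1.1, 4.24], [0.23, 1.98], [-2.94, 2.94]. Speed limits (rad/s): [2.57, 2.57, 3.14, 3.14, 3.14, 3.14, 3.14].

INTERFACE

Orientations are given as [roll, pitch, yaw] about the fixed x, y, z axes, in that order (R = Rz(yaw) Ry(pitch) Rx(roll)).
In Python, from bench import sensors, optics, job gives the robot as it stands.
- The arm moves only by the tool jog_arm, never from a script. Its arguments are lists of equal length, an entry for each row: "delta_rot": the turn, a rotation vector about the tool's x, y, z scaled (see below), a list of three; "linear": the shift along the tool's x, y, z scaled (see below), a list of three; "claw": the closure, from 0 (fully open) to 1 (shut). In form: {"delta_rot": [[wx, wy, wz], ...], "linear": [[x, y, z], ...], "claw": [claw, ...]}. A call has exactly 8 rows; each row shifts and turns the commanded pose from where the row before left it, along the tool's axes as they then stand; what a row does not reach is not made up. The controller multiplies each number of a shift by 50 mm and each number of a turn by 6 degrees. A row lasts 1/8 s, in which the tool goes at most 62.5 mm and 10.7 degrees, less where a joint would pass 70% of its speed; a pose out of reach is approached as far as the arm can. A call with a number of a shift or a turn outside -1 to 1 is refused whole. A call with a gripper value outside its range is refused whole. The fingers move at their own pace and stop on an object; the grip force is fixed at half the most. Time passes only in rows, so rows that do not move let the fingers close, or fill a call up. It gives the time, the measured TCP pose, the force, the opening and the grip force at its end, in the units of the state.
- sensors.get_state(): the state, without advancing time (a new reading comes with each control period).
- optics.read_camera(name): name is "side" or "top" or "wrist"; returns a dict with "image" (480x640x3 uint8, red, green, blue), "camera_matrix" (3x3 intrinsics, pixels), "world_from_camera" (4x4, takes a point from camera to world coordinates). Camera axes: x right, y down, z forward; pixel columns grow to the right and rows downward; lengths in mm; the calibration is good to about 2 mm. A picture is of the moment at which its call begins. There is no depth.
- job.close_job(): hands the job in; it is judged then, once.
The state is a dict: "time": time; "joints": joint angles; "qvel": joint speeds; "joint_efforts": joint torques, N m; "eef_pos": TCP position; "ee_rot": TCP orientation; "wrist_force": force on the tool from outside, world axes, zero at the start; "torque": the same for the moment, N m; "width": opening from 0.0 (shut) to 1.0 (fully open); "grip_force": force on a finger pad.
Only numpy, scipy, OpenCV 4.12 (cv2) and the standard library are available. Lean on these libraries where they do the work, as an engineer would, in place of code of your own. Each camera call takes 0.05 s, during which the arm holds its last target. There are 200 camera calls.

## Working session

There is one attempt and no reset: what is moved stays moved. The work goes in short steps, Python scripts to look and compute and a tool call to move; the robot and the scene stay as the last step left them, time stands still between calls to the robot, and variables do not carry over. Pictures are saved under pics/ and viewed, at most 14 in all, crops included, and the job is handed in when it is done.

Besides the shell and the picture viewer there is one more tool, called as name(argument=value, ...) on one line, values as JSON. jog_arm: Moves the arm, as the interface text tells. Its arguments: {"type":"object","properties":{"delta_rot":{"type":"array"},"linear":{"type":"array"},"claw":{"type":"array"}},"required":["delta_rot","linear","claw"]}

```bash
mkdir -p pics
python3 - <<'E'
from bench import sensors, optics
import cv2,pickle
s=sensors.get_state();print(s)
for n in("top","side"):
    c=optics.read_camera(n);pickle.dump(c,open(n+'.pkl','wb'))
    cv2.imwrite(f'pics/{n}0.png',c["image"][:,:,::-1]);print(c["camera_matrix"],c["world_from_camera"])
E
```

```text
{'time': 0.0, 'joints': array([-1.27577055,  0.62930793,  0.03846115,  1.51836875, -0.02696464,
        0.99627624, -0.01998134]), 'qvel': array([ 0.00075482,  0.00042542,  0.00104998, -0.000351  , -0.00207673,
       -0.00075737,  0.00068827]), 'joint_efforts': array([ 3.91818203e-04, -5.49739122e+01,  1.14328813e+00, -1.86642176e+01,
       -5.24145097e-02,  2.36358232e-02,  1.69200312e-04]), 'eef_pos': array([229.24146041, 607.52722358, 204.57899108]), 'ee_rot': array([-3.13975179e+00,  6.31074377e-05,  2.78078929e+00]), 'wrist_force': array([-0.00850343, -0.10419727,  1.13623257]), 'torque': array([ 0.03618511, -0.02702795, -0.05285297]), 'grip_force': 0.0, 'width': 1.0045378573601746}
[[506.03137482   0.         311.62145673]
 [  0.         506.03137482 240.62156843]
 [  0.           0.           1.        ]] [[ 2.46485719e-02 -9.97287757e-01  6.93511176e-02  5.65857776e+02]
 [-9.99607403e-01 -2.55114957e-02 -1.15846355e-02 -4.96158357e+00]
 [ 1.33224659e-02 -6.90383458e-02 -9.97525047e-01  9.29634323e+02]
 [ 0.00000000e+00  0.00000000e+00  0.00000000e+00  1.00000000e+00]]
[[476.75633945   0.         324.21014571]
 [  0.         476.75633945 236.07184885]
 [  0.           0.           1.        ]] [[ 9.83636571e-01 -1.12524361e-01  1.40703106e-01  5.39617505e+02]
 [-1.79584809e-01 -5.49794681e-01  8.15766575e-01 -6.76327817e+02]
 [-1.44357936e-02 -8.27685977e-01 -5.61005821e-01  5.24969320e+02]
 [ 0.00000000e+00  0.00000000e+00  0.00000000e+00  1.00000000e+00]]
```

View pics/top0.png

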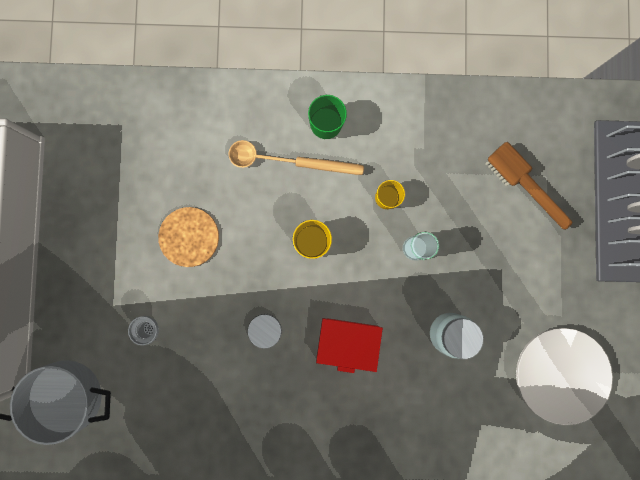

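View pics/side0.png

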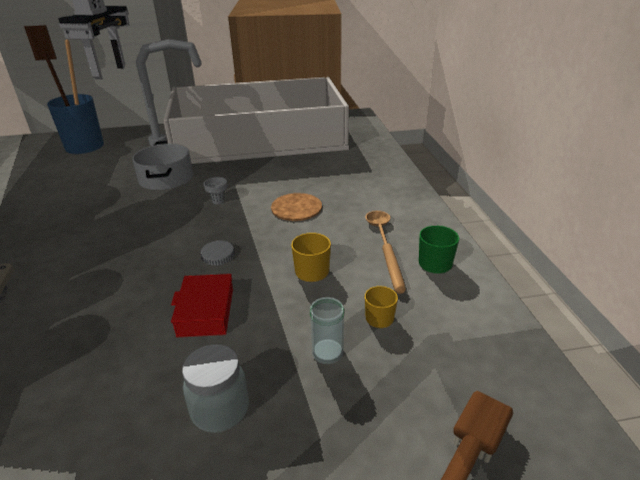

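Top view: mat ~(189,237), large yellow cup rim ~(312,239), slim jar ~(422,245), strainer ~(142,331), lid ~(264,331). Side view agrees: the jar stands upright at ~(327,330), the strainer at (215,190). I'll enlarge for exact edges.

Run:
```python
import cv2,numpy as np
im=cv2.imread('pics/top0.png')
tiles=[]
for (u,v) in [(189,237),(312,239),(422,245),(142,331),(264,331)]:
    t=cv2.resize(im[v-33:v+33,u-33:u+33],(264,264),interpolation=cv2.INTER_CUBIC)
    for k in range(0,66,10):
        cv2.line(t,(k*4,0),(k*4,6),(0,0,255),1);cv2.line(t,(0,k*4),(6,k*4),(0,0,255),1)
    tiles.append(t)
tiles.append(np.zeros_like(t))
cv2.imwrite('pics/m.png',np.vstack([np.hstack(tiles[:3]),np.hstack(tiles[3:])]))
```

```text
(no output)
```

View pics/m.png

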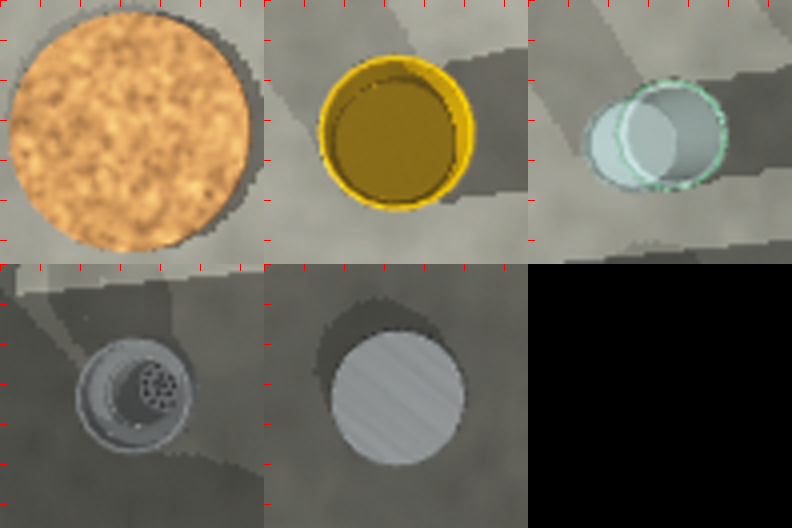

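Enlarged outer circles (centre, px): mat (188.0,236.5), cup rim (311.9,238.9), jar rim (424.4,245.4), strainer collar (142.3,330.4), lid (264.1,331.3).

```bash
cat > h.py <<'E'
import numpy as np,cv2
def at(c,u,v,z):
    K,T=c["camera_matrix"],c["world_from_camera"]
    d=T[:3,:3]@np.linalg.inv(K)@[u,v,1];o=T[:3,3]
    return o+d*(z-o[2])/d[2]
def px(c,P):
    T=np.linalg.inv(c["world_from_camera"]);p=c["camera_matrix"]@(T[:3,:3]@np.array(P,float)+T[:3,3]);return p[:2]/p[2]
E
python3 - <<'E'
import pickle;from h import *
c=pickle.load(open('top.pkl','rb'));s=pickle.load(open('side.pkl','rb'))
for n,u,v,z,d in [('mat',188,236.5,6,60.3),('cup',311.9,238.9,60,39),('jar',424.4,245.4,85,28),('str',142.3,330.4,48,29),('lid',264.1,331.3,14,33.6),('dish',349,345,34,60),('wide',463,339,82,40),('small',391,194,45,28),('spoon0',362,169,10,1),('spoon1',242,154,20,1)]:
    p=at(c,u,v,z);print(n,p.round(1),'diam',round(np.linalg.norm(at(c,u+d,v,z)-p),1),'side px',px(s,p).round(1),'ang',np.degrees(np.arctan2(p[1],p[0])).round(1),'r',np.hypot(*p[:2]).round())
E
```

```text
mat [631.8 210.    6. ] diam 109.9 side px [295.9 204.4] ang 18.4 r 666.0
cup [629.3 -15.5  60. ] diam 67.3 side px [310.3 242.8] ang -1.4 r 629.0
jar [ 621.4 -204.1   85. ] diam 47.1 side px [325.7 306.7] ang -18.2 r 654.0
str [465.2 271.8  48. ] diam 49.6 side px [214.7 181.4] ang 30.3 r 539.0
lid [464.7  65.4  14. ] diam 60.1 side px [216.3 248.8] ang 8.0 r 469.0
dish [446.6 -85.3  34. ] diam 105.3 side px [202.2 294.9] ang -10.8 r 455.0
wide [ 467.2 -270.6   82. ] diam 66.9 side px [208.9 363.1] ang -30.1 r 540.0
small [ 713.5 -153.5   45. ] diam 49.6 side px [379.9 295.8] ang -12.1 r 730.0
spoon0 [ 764.4 -105.2   10. ] diam 1.8 side px [400.6 288.8] ang -7.8 r 772.0
spoon1 [783.9 115.1  20. ] diam 1.8 side px [376.4 214. ] ang 8.4 r 792.0
```

All diameters and the side projections agree with the given sizes. Next I turn the tool to line up with the world axes and head for the cup.

jog_arm(delta_rot=[[0,0,-1],[0,0,-1],[0,0,-1],[0,0,-0.445],[0,0,0],[0,0,0],[0,0,0],[0,0,0]], linear=[[0,0,0],[0,0,0],[0,0,0],[0,0,0],[-0.6,-0.9,0],[-0.6,-0.9,0],[-0.6,-0.9,0],[-0.6,-0.9,0]], claw=[0,0,0,0,0,0,0,0])

```text
time: 1.1
eef_pos: [350.1, 426.5, 205.2]
ee_rot: [-3.141, -0.0, -3.141]
wrist_force: [0.2, 0.5, 0.8]
width: 0.999
grip_force: 0.0
```

jog_arm(delta_rot=[[0,0,0],[0,0,0],[0,0,0],[0,0,0],[0,0,0],[0,0,0],[0,0,0],[0,0,0]], linear=[[-0.6,-1,0],[-0.6,-1,0],[-0.6,-1,0],[-0.6,-1,0],[-0.6,-1,0],[-0.6,-1,0],[-0.6,-1,0],[-0.6,-1,0]], claw=[0,0,0,0,0,0,0,0])

```text
time: 2.1
eef_pos: [590.0, 26.5, 205.2]
ee_rot: [3.141, -0.0, 3.142]
wrist_force: [1.4, 0.7, 0.4]
width: 1.001
grip_force: 0.0
```

jog_arm(delta_rot=[[0,0,0],[0,0,0],[0,0,0],[0,0,0],[0,0,0],[0,0,0],[0,0,0],[0,0,0]], linear=[[-0.4,-0.44,0],[-0.4,-0.43,0],[0,0,0.5],[0,0,0.5],[0,0,0],[0,0,0],[0,0,0],[0,0,0]], claw=[0,0,0,0,0,0,0,0])

```text
time: 3.1
eef_pos: [629.9, -15.3, 156.3]
ee_rot: [3.142, 0.001, -3.142]
wrist_force: [-0.5, -0.5, 0.2]
width: 0.997
grip_force: 0.0
```

Run:
```python
from bench import sensors, optics
import cv2
from h import *
s=sensors.get_state();print(s['eef_pos'],s['ee_rot'],s['joints'])
c=optics.read_camera('wrist');cv2.imwrite('pics/w1.png',c["image"][:,:,::-1])
print(c['world_from_camera'].round(3)[:3]);print(px(c,[629.3,-15.5,60]),px(c,[629.3,-15.5,4]), px(c,[s['eef_pos'][0],s['eef_pos'][1],60]))
```

```text
[629.89832434 -15.26881221 156.3392272 ] [ 3.14155521e+00  1.44308379e-03 -3.14156196e+00] [-0.00442686  0.65114332 -0.02615048  1.62816467  0.02089193  0.86111364
  1.53200728]
[[-0.00000e+00  9.71000e-01  2.40000e-01  5.60939e+02]
 [ 1.00000e+00  0.00000e+00  0.00000e+00 -1.54380e+01]
 [ 0.00000e+00  2.40000e-01 -9.71000e-01  3.36155e+02]]
[310.84691224 238.63234656] [310.86424928 222.61996816] [311.17428994 239.45517434]
```

View pics/w1.png

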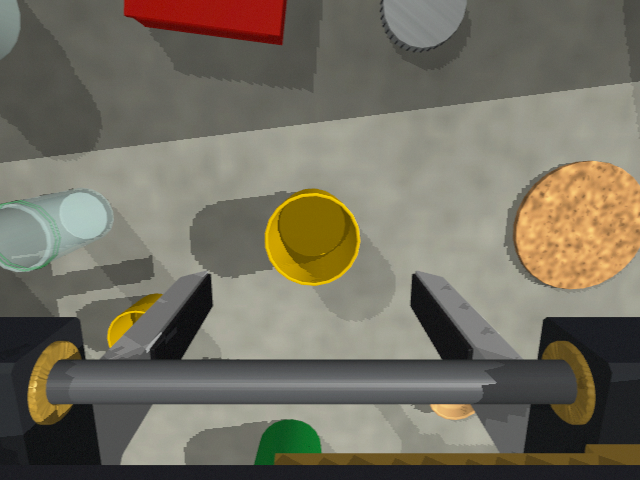

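The cup rim centre shows at (312,239) against the predicted (311,239), so it lies within about 1 mm. Next: descend, grip, lift.

jog_arm(delta_rot=[[0,0,0],[0,0,0],[0,0,0],[0,0,0],[0,0,0],[0,0,0],[0,0,0],[0,0,0]], linear=[[0,0,0.9],[0,0,0.9],[0,0,0.7],[0,0,0.2],[0,0,0],[0,0,0],[0,0,0],[0,0,0]], claw=[0,0,0,0,0,1,1,1])

```text
time: 4.15
eef_pos: [630.0, -15.3, 21.4]
ee_rot: [3.141, 0.001, -3.142]
wrist_force: [0.0, -0.2, -0.1]
width: 0.716
grip_force: 1.6
```

jog_arm(delta_rot=[[0,0,0],[0,0,0],[0,0,0],[0,0,0],[0,0,0],[0,0,0],[0,0,0],[0,0,0]], linear=[[0,0,0],[0,0,0],[0,0,0],[0,0,0],[0,0,-0.4],[0,0,-0.6],[0,0,0],[0,0,0]], claw=[1,1,1,1,1,1,1,1])

```text
time: 5.15
eef_pos: [629.0, -15.4, 70.4]
ee_rot: [3.142, -0.0, 3.142]
wrist_force: [0.6, -0.4, -1.3]
width: 0.704
grip_force: 30.1
```

jog_arm(delta_rot=[[0,0,0],[0,0,0],[0,0,0],[0,0,0],[0,0,0],[0,0,0],[0,0,0],[0,0,0]], linear=[[-0.05,0.5,0],[0,0.9,0],[0,0.9,0],[0,0.9,0],[0,0.8,0],[0,0.5,0],[0,0,0],[0,0,0]], claw=[1,1,1,1,1,1,1,1])

```text
time: 6.15
eef_pos: [631.6, 207.3, 69.6]
ee_rot: [-3.139, -0.001, 3.14]
wrist_force: [-0.1, -0.6, 0.4]
width: 0.705
grip_force: 30.1
```

Run:
```python
from bench import sensors, optics
import cv2,numpy as np
from h import *
s=sensors.get_state();p=s['eef_pos'];print(p,s['ee_rot'])
t=optics.read_camera('side');print(px(t,[p[0],p[1],p[2]-21.4]),px(t,[631.8,210,6]),px(t,[p[0],p[1],p[2]+38.6]))
a=cv2.resize(t["image"][120:270,200:400,::-1],(800,600),interpolation=cv2.INTER_CUBIC)
cv2.imwrite('pics/s1.png',a)
```

```text
[631.59360995 207.32592792  69.64548431] [-3.13941187e+00 -1.34089014e-03  3.14017859e+00]
[295.0031972 187.6934367] [295.89435197 204.45022988] [293.56036457 161.54089116]
```

View pics/s1.png

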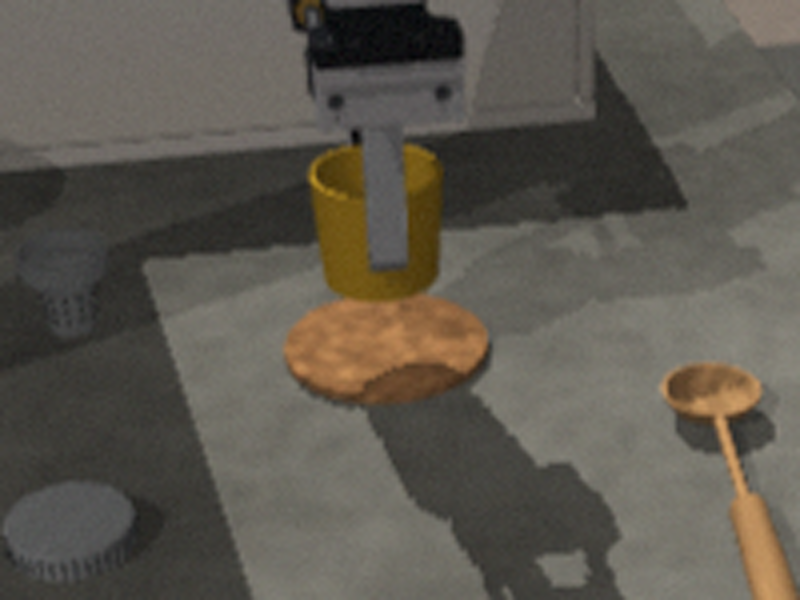

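The cup hangs level at crop (378,220), above the mat at (388,345). Lowering it.

jog_arm(delta_rot=[[0,0,0],[0,0,0],[0,0,0],[0,0,0],[0,0,0],[0,0,0],[0,0,0],[0,0,0]], linear=[[0,0,0.3],[0,0,0.3],[0,0,0.15],[0,0,0.05],[0,0,0],[0,0,0],[0,0,0],[0,0,0]], claw=[1,1,1,1,1,1,1,1])

```text
time: 7.2
eef_pos: [632.0, 209.7, 30.7]
ee_rot: [3.141, 0.0, 3.142]
wrist_force: [-0.5, -0.3, -1.7]
width: 0.7
grip_force: 30.1
```

jog_arm(delta_rot=[[0,0,0],[0,0,0],[0,0,0],[0,0,0],[0,0,0],[0,0,0],[0,0,0],[0,0,0]], linear=[[0,0,0.03],[0,0,0.03],[0,0,0],[0,0,0],[0,0,0],[0,0,0],[0,0,0],[0,0,0]], claw=[1,1,1,1,0,0,0,0])

```text
time: 8.2
eef_pos: [631.9, 209.7, 27.4]
ee_rot: [3.142, -0.0, 3.142]
wrist_force: [0.5, 0.0, 0.6]
width: 0.997
grip_force: 0.0
```

jog_arm(delta_rot=[[0,0,0],[0,0,0],[0,0,0],[0,0,0],[0,0,0],[0,0,0],[0,0,0],[0,0,0]], linear=[[0,0,0],[0,0,0],[0,0,-0.5],[0,0,-0.8],[0,0,-0.8],[0,0,-0.5],[0,0,-0.3],[0,0,0]], claw=[0,0,0,0,0,0,0,0])

```text
time: 9.2
eef_pos: [632.4, 209.8, 173.2]
ee_rot: [3.141, 0.001, 3.141]
wrist_force: [-0.7, -1.0, -0.1]
width: 1.003
grip_force: 0.0
```

jog_arm(delta_rot=[[0,0,0],[0,0,0],[0,0,0],[0,0,0],[0,0,0],[0,0,0],[0,0,0],[0,0,0]], linear=[[0.22,-1,0],[0,-1,0],[0,-1,0],[0,-1,0],[0,-1,0],[0,-1,0],[0,-1,0],[0,-1,0]], claw=[0,0,0,0,0,0,0,0])

```text
time: 10.2
eef_pos: [619.8, -191.6, 170.6]
ee_rot: [3.141, -0.003, -3.142]
wrist_force: [0.7, 0.1, 0.8]
width: 1.003
grip_force: 0.0
```

jog_arm(delta_rot=[[0,0,0],[0,0,0],[0,0,0],[0,0,0],[0,0,0],[0,0,0],[0,0,0],[0,0,0]], linear=[[0,-0.28,0],[0,0,0],[0,0,0],[0,0,0],[0,0,0],[0,0,0],[0,0,0],[0,0,0]], claw=[0,0,0,0,0,0,0,0])

```text
time: 11.2
eef_pos: [620.9, -204.4, 172.5]
ee_rot: [-3.142, 0.0, 3.141]
wrist_force: [-0.0, -0.3, 0.2]
width: 1.001
grip_force: 0.0
```

Run:
```python
from bench import sensors, optics
import cv2,numpy as np
from h import *
s=sensors.get_state();p=s['eef_pos'];print(p,s['ee_rot'])
c=optics.read_camera('wrist');print('jar rim px',px(c,[621.4,-204.1,85]))
t=optics.read_camera('top');q=px(t,[632,209.7,66]);print('cup rim px',q)
u,v=q.round().astype(int);print(u,v)
a=cv2.resize(t["image"][v-40:v+40,u-40:u+40,::-1],(480,480),interpolation=cv2.INTER_CUBIC)
w=c["image"][140:320,210:420,::-1];w=cv2.resize(w,(315,270));w=cv2.copyMakeBorder(w,0,210,0,0,cv2.BORDER_CONSTANT)
cv2.imwrite('pics/j1.png',np.hstack([a,w]))
```

```text
[ 620.89301703 -204.36237887  172.49755449] [-3.1415719e+00  2.3021618e-05  3.1414970e+00]
jar rim px [311.56516552 243.53283673]
cup rim px [180.10165141 233.69831213]
180 234
```

View pics/j1.png

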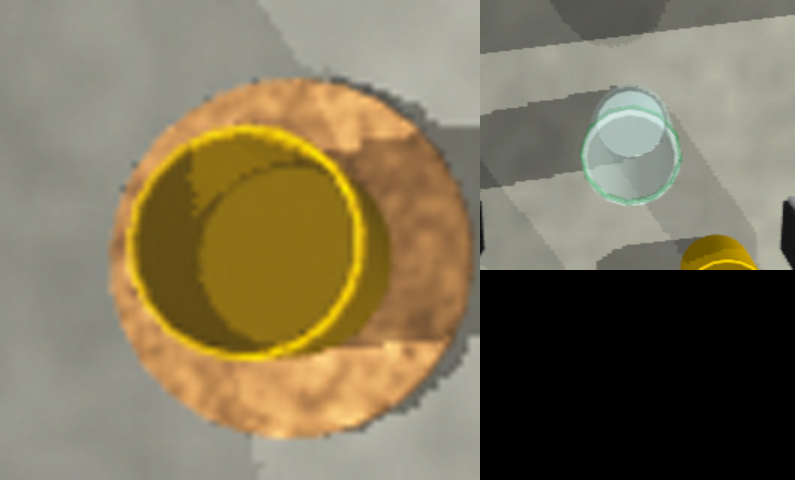

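The cup stands on the mat with its rim at crop (246,243), about 1 mm from the commanded spot. The jar rim is at wrist (311,244) against the predicted (312,243.5). Gripping the jar high up.

jog_arm(delta_rot=[[0,0,0],[0,0,0],[0,0,0],[0,0,0],[0,0,0],[0,0,0],[0,0,0],[0,0,0]], linear=[[0,0,0.8],[0,0,0.8],[0,0,0.5],[0,0,0.1],[0,0,0],[0,0,0],[0,0,0],[0,0,0]], claw=[0,0,0,0,0,1,1,1])

```text
time: 12.3
eef_pos: [621.3, -204.4, 63.1]
ee_rot: [-3.141, 0.001, 3.142]
wrist_force: [-1.0, -0.6, -0.8]
width: 0.72
grip_force: 0.0
```

jog_arm(delta_rot=[[0,0,0],[0,0,0],[0,0,0],[0,0,0],[0,0,0],[0,0,0],[0,0,0],[0,0,0]], linear=[[0,0,0],[0,0,0],[0,0,0],[0,0,-0.3],[0,0,-0.6],[0,0,-0.6],[0,0,-0.5],[0,0,0]], claw=[1,1,1,1,1,1,1,1])

```text
time: 13.3
eef_pos: [622.5, -204.8, 165.2]
ee_rot: [-3.14, 0.005, 3.142]
wrist_force: [-0.1, 0.2, -1.2]
width: 0.481
grip_force: 29.9
```

jog_arm(delta_rot=[[0,0,0],[0,0,0],[0,0,0],[0,0,0],[0,0,0],[0,0,0],[0,0,0],[0,0,0]], linear=[[-0.2,0.4,0],[0,0.8,0],[0,0.8,0],[0,0.8,0],[0,0.8,0],[0,0.8,0],[0,0.8,0],[0,0.8,0]], claw=[1,1,1,1,1,1,1,1])

```text
time: 14.3
eef_pos: [629.7, 99.2, 160.7]
ee_rot: [3.141, -0.003, -3.14]
wrist_force: [0.7, -0.0, -0.9]
width: 0.473
grip_force: 29.9
```

jog_arm(delta_rot=[[0,0,0],[0,0,0],[0,0,0],[0,0,0],[0,0,0],[0,0,0],[0,0,0],[0,0,0]], linear=[[0,0.8,0],[0,0.7,0],[0,0.5,0],[0,0.27,0],[0,0,0],[0,0,0],[0,0,0],[0,0,0]], claw=[1,1,1,1,1,1,1,1])

```text
time: 15.3
eef_pos: [631.2, 208.0, 162.6]
ee_rot: [-3.141, 0.0, 3.14]
wrist_force: [-0.3, 0.1, -1.9]
width: 0.476
grip_force: 29.9
```

Run:
```python
from bench import sensors, optics
import cv2,numpy as np
from h import *
s=sensors.get_state();p=s['eef_pos'];print(p,s['ee_rot'],s['wrist_force'])
t=optics.read_camera('side');print(px(t,[p[0],p[1],p[2]-62.5]),px(t,[631.6,209.2,66]),px(t,[p[0],p[1],p[2]+22]))
a=cv2.resize(t["image"][100:250,200:400,::-1],(800,600),interpolation=cv2.INTER_CUBIC)
cv2.imwrite('pics/s2.png',a)
```

```text
[631.15120515 208.04759474 162.59546876] [-3.14129651e+00  1.33757192e-04  3.14007286e+00] [-0.31024339  0.05778156 -1.85110622]
[293.50187531 165.06786265] [294.47350364 179.73074387] [291.30005954 125.3931291 ]
```

View pics/s2.png

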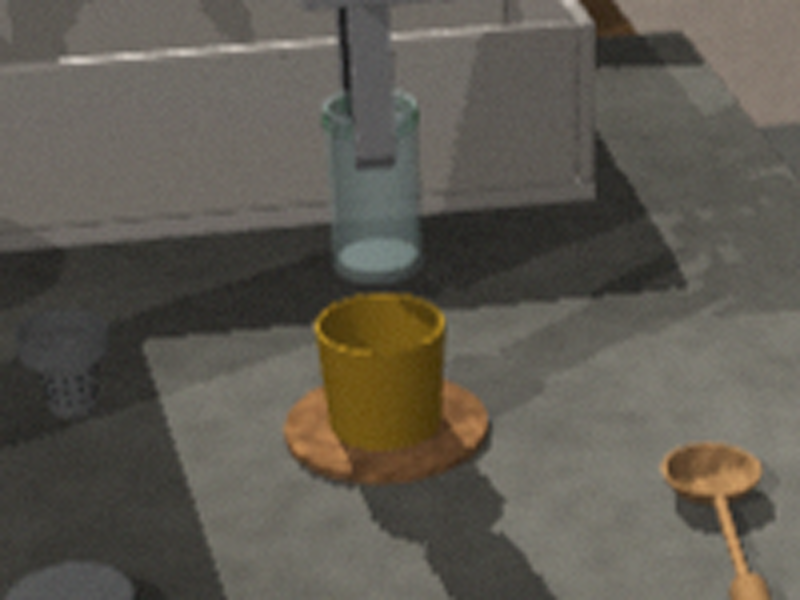

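The jar is level at crop (377,260), and the cup rim centre at (380,325) lines up with it. Lowering.

jog_arm(delta_rot=[[0,0,0],[0,0,0],[0,0,0],[0,0,0],[0,0,0],[0,0,0],[0,0,0],[0,0,0]], linear=[[0,0,0.2],[0,0,0.3],[0,0,0.4],[0,0,0.4],[0,0,0.3],[0,0,0.1],[0,0,0],[0,0,0]], claw=[1,1,1,1,1,1,1,1])

```text
time: 16.35
eef_pos: [631.5, 209.3, 78.2]
ee_rot: [3.141, 0.001, 3.142]
wrist_force: [-0.1, 0.1, -1.4]
width: 0.474
grip_force: 29.9
```

jog_arm(delta_rot=[[0,0,0],[0,0,0],[0,0,0],[0,0,0],[0,0,0],[0,0,0],[0,0,0],[0,0,0]], linear=[[0,0,0.04],[0,0,0.04],[0,0,0],[0,0,0],[0,0,0],[0,0,0],[0,0,0],[0,0,0]], claw=[1,1,1,1,1,1,1,1])

```text
time: 17.35
eef_pos: [630.9, 209.1, 73.5]
ee_rot: [-3.142, -0.0, 3.142]
wrist_force: [-0.6, 0.0, -2.2]
width: 0.479
grip_force: 29.9
```

jog_arm(delta_rot=[[0,0,0],[0,0,0],[0,0,0],[0,0,0],[0,0,0],[0,0,0],[0,0,0],[0,0,0]], linear=[[0,0,0.02],[0,0,0],[0,0,0],[0,0,0],[0,0,0],[0,0,0],[0,0,0],[0,0,0]], claw=[1,1,0,0,0,0,0,0])

```text
time: 18.35
eef_pos: [630.9, 209.2, 72.4]
ee_rot: [3.142, -0.0, 3.142]
wrist_force: [0.0, -1.0, 0.3]
width: 1.001
grip_force: 0.0
```

jog_arm(delta_rot=[[0,0,0],[0,0,0],[0,0,0],[0,0,0],[0,0,0],[0,0,0],[0,0,0],[0,0,0]], linear=[[0,0,0],[0,0,-0.5],[0,0,-0.7],[0,0,-0.7],[0,0,-0.3],[0,0,0],[0,0,0],[0,0,0]], claw=[0,0,0,0,0,0,0,0])

```text
time: 19.35
eef_pos: [630.0, 208.9, 180.9]
ee_rot: [-3.141, -0.003, -3.142]
wrist_force: [-0.8, -1.0, -0.1]
width: 0.998
grip_force: 0.0
```

jog_arm(delta_rot=[[0,0,0],[0,0,0],[0,0,0],[0,0,0],[0,0,0],[0,0,0],[0,0,0],[0,0,0]], linear=[[0.8,0.3,0],[0.8,0.3,0],[0.8,0.3,0],[0.6,0.25,0],[0.31,0.1,0],[0,0,0],[0,0,0],[0,0,0]], claw=[0,0,0,0,0,0,0,0])

```text
time: 20.35
eef_pos: [466.7, 270.9, 182.3]
ee_rot: [-3.141, 0.001, 3.14]
wrist_force: [0.2, -0.1, -0.0]
width: 1.001
grip_force: 0.0
```

Run:
```python
from bench import sensors, optics
import cv2,numpy as np
from h import *
s=sensors.get_state();p=s['eef_pos'];print(p,s['ee_rot'])
c=optics.read_camera('wrist');print('strainer px',px(c,[465.2,271.8,48]),px(c,[466.2,272.8,48]))
t=optics.read_camera('top');q=px(t,[631.3,209.2,95]);print('jar rim px',q)
u,v=q.round().astype(int);print(u,v)
a=cv2.resize(t["image"][v-40:v+40,u-40:u+40,::-1],(480,480),interpolation=cv2.INTER_CUBIC)
w=c["image"][140:320,210:420,::-1];w=cv2.resize(w,(315,270));w=cv2.copyMakeBorder(w,0,210,0,0,cv2.BORDER_CONSTANT)
cv2.imwrite('pics/j2.png',np.hstack([a,w]))
```

```text
[466.71330756 270.89649764 182.33400364] [-3.14137345e+00  6.45515476e-04  3.13961574e+00]
strainer px [312.30841968 226.25015935] [313.56425052 227.47540814]
jar rim px [176.0632369  232.67511272]
176 233
```

View pics/j2.png

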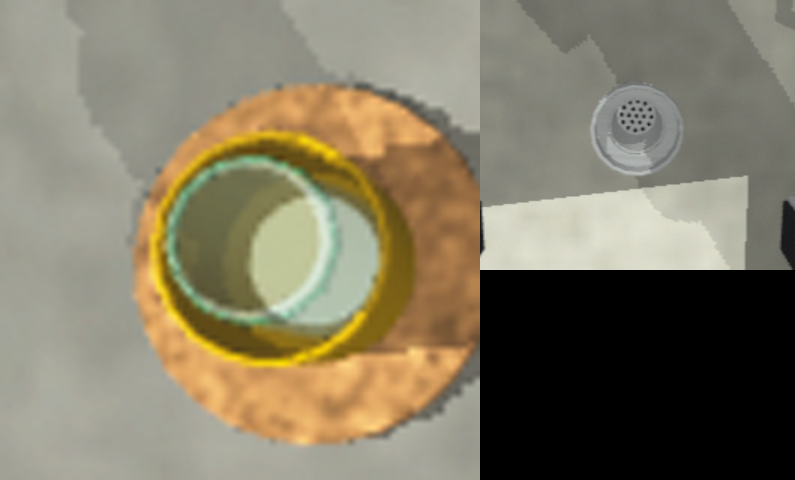

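The jar stands in the cup: its rim is at crop ~(252,240), i.e. y ≈ 206.5–207 and x 631, with the cup unmoved. The strainer is at wrist (314.7,226.3), so y ≈ 273 and x 465. Fetching the strainer by its collar.

jog_arm(delta_rot=[[0,0,0],[0,0,0],[0,0,0],[0,0,0],[0,0,0],[0,0,0],[0,0,0],[0,0,0]], linear=[[0.03,0.03,0],[0,0,0.8],[0,0,0.8],[0,0,0.8],[0,0,0.6],[0,0,0.2],[0,0,0],[0,0,0]], claw=[0,0,0,0,0,0,0,0])

```text
time: 21.45
eef_pos: [464.8, 273.7, 23.6]
ee_rot: [3.14, 0.002, 3.141]
wrist_force: [0.4, 0.3, -0.1]
width: 1.0
grip_force: 0.0
```

jog_arm(delta_rot=[[0,0,0],[0,0,0],[0,0,0],[0,0,0],[0,0,0],[0,0,0],[0,0,0],[0,0,0]], linear=[[0,0,0],[0,0,0],[0,0,0],[0,0,0],[0,0,0],[0,0,0],[0,0,0],[0,0,0]], claw=[1,1,1,1,1,1,1,1])

```text
time: 22.45
eef_pos: [463.9, 273.2, 22.4]
ee_rot: [3.142, -0.0, -3.142]
wrist_force: [0.1, 0.5, 0.5]
width: 0.522
grip_force: 30.1
```

jog_arm(delta_rot=[[0,0,0],[0,0,0],[0,0,0],[0,0,0],[0,0,0],[0,0,0],[0,0,0],[0,0,0]], linear=[[0,0,-0.4],[0,0,-0.8],[0,0,-0.8],[0,0,-0.4],[0,0,-0.1],[0,0,0],[-0.4,-0.16,0],[-0.7,-0.28,0]], claw=[1,1,1,1,1,1,1,1])

```text
time: 23.45
eef_pos: [519.3, 251.0, 146.4]
ee_rot: [-3.141, -0.002, -3.14]
wrist_force: [-0.4, 0.6, -0.3]
width: 0.522
grip_force: 30.1
```

jog_arm(delta_rot=[[0,0,0],[0,0,0],[0,0,0],[0,0,0],[0,0,0],[0,0,0],[0,0,0],[0,0,0]], linear=[[-0.8,-0.32,0],[-0.7,-0.3,0],[-0.5,-0.2,0],[-0.22,-0.07,0],[0,0,0],[0,0,0],[0,0,0],[0,0,0]], claw=[1,1,1,1,1,1,1,1])

```text
time: 24.45
eef_pos: [629.4, 207.2, 147.7]
ee_rot: [3.141, -0.0, -3.141]
wrist_force: [-0.6, -0.9, -1.3]
width: 0.522
grip_force: 30.1
```

Run:
```python
from bench import sensors, optics
import cv2,numpy as np
from h import *
s=sensors.get_state();p=s['eef_pos'];print(p,s['ee_rot'],s['wrist_force'],s['width'])
t=optics.read_camera('side');print('str bottom',px(t,[p[0]+1,p[1],p[2]-22.4]),'jar rim',px(t,[631,206.8,95]))
a=cv2.resize(t["image"][80:230,200:400,::-1],(800,600),interpolation=cv2.INTER_CUBIC)
cv2.imwrite('pics/s3.png',a)
```

```text
[629.44509603 207.24909034 147.73232466] [ 3.14137481e+00 -7.70901895e-07 -3.14058366e+00] [-0.56186221 -0.85379976 -1.3158187 ] 0.522126300913732
str bottom [292.56816729 153.82302658] jar rim [293.63204779 167.60764951]
```

View pics/s3.png

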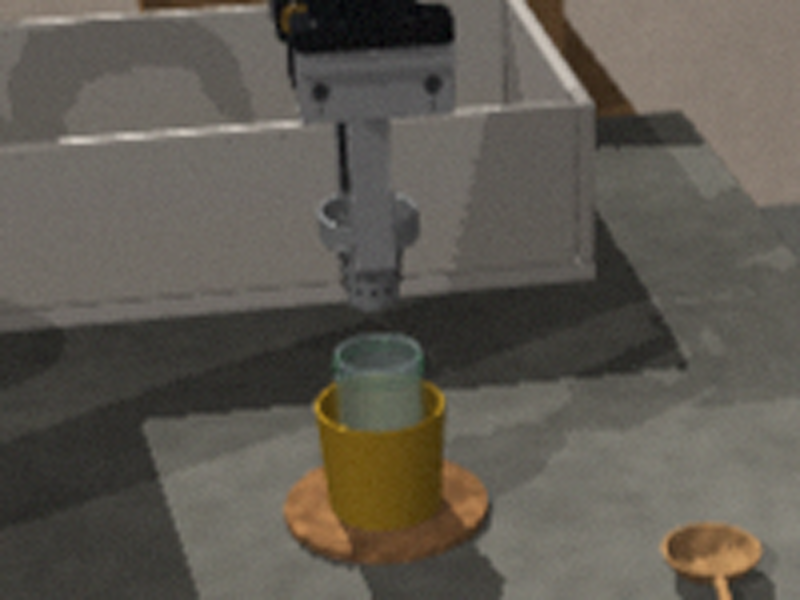

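The strainer is level at crop ~(372,300 foot) and the jar rim centre at (379,355); a 1.5 mm shift in +x centres it. Lowering.

jog_arm(delta_rot=[[0,0,0],[0,0,0],[0,0,0],[0,0,0],[0,0,0],[0,0,0],[0,0,0],[0,0,0]], linear=[[-0.03,0,0],[0,0,0.2],[0,0,0.3],[0,0,0.3],[0,0,0.3],[0,0,0.07],[0,0,0],[0,0,0]], claw=[1,1,1,1,1,1,1,1])

```text
time: 25.5
eef_pos: [631.8, 206.7, 89.5]
ee_rot: [3.141, 0.001, 3.142]
wrist_force: [0.7, -0.2, -1.1]
width: 0.519
grip_force: 30.1
```

jog_arm(delta_rot=[[0,0,0],[0,0,0],[0,0,0],[0,0,0],[0,0,0],[0,0,0],[0,0,0],[0,0,0]], linear=[[0,0,0.05],[0,0,0.05],[0,0,0],[0,0,0],[0,0,0],[0,0,0],[0,0,0],[0,0,0]], claw=[1,1,1,1,1,1,1,1])

```text
time: 26.5
eef_pos: [631.4, 206.7, 83.9]
ee_rot: [3.142, -0.0, 3.142]
wrist_force: [0.6, 1.7, 0.4]
width: 0.521
grip_force: 30.1
```

jog_arm(delta_rot=[[0,0,0],[0,0,0],[0,0,0],[0,0,0],[0,0,0],[0,0,0],[0,0,0],[0,0,0]], linear=[[0,0,0.01],[0,0,0],[0,0,0],[0,0,0],[0,0,0],[0,0,0],[0,0,0],[0,0,0]], claw=[1,0,0,0,0,0,0,0])

```text
time: 27.5
eef_pos: [631.4, 206.7, 83.4]
ee_rot: [3.142, -0.0, 3.142]
wrist_force: [0.3, 0.1, 0.1]
width: 1.0
grip_force: 0.0
```

jog_arm(delta_rot=[[0,0,0],[0,0,0],[0,0,0],[0,0,0],[0,0,0],[0,0,0],[0,0,0],[0,0,0]], linear=[[0,0,0],[0,0,-0.5],[0,0,-0.8],[0,0,-0.5],[0.4,0,0],[0.8,-0.8,0],[0.8,-0.8,0],[0.8,-0.8,0]], claw=[0,0,0,0,0,0,0,0])

```text
time: 28.5
eef_pos: [490.2, 85.5, 173.7]
ee_rot: [-3.141, 0.001, -3.141]
wrist_force: [-0.3, -0.7, 0.3]
width: 1.0
grip_force: 0.0
```

jog_arm(delta_rot=[[0,0,0],[0,0,0],[0,0,0],[0,0,0],[0,0,0],[0,0,0],[0,0,0],[0,0,0]], linear=[[0.5,-0.4,0],[0,0,0],[0,0,0],[0,0,0],[0,0,0],[0,0,0],[0,0,0],[0,0,0]], claw=[0,0,0,0,0,0,0,0])

```text
time: 29.5
eef_pos: [466.4, 66.7, 173.4]
ee_rot: [-3.142, -0.0, 3.142]
wrist_force: [-0.6, 0.7, 0.2]
width: 1.001
grip_force: 0.0
```

Run:
```python
from bench import sensors, optics
import cv2,numpy as np
from h import *
s=sensors.get_state();p=s['eef_pos'];print(p,s['ee_rot'])
c=optics.read_camera('wrist');print('lid px',px(c,[464.7,65.4,14]),px(c,[465.7,66.4,14]))
t=optics.read_camera('top');q=px(t,[631.4,206.7,109]);print('collar px',q)
u,v=q.round().astype(int);print(u,v)
a=cv2.resize(t["image"][v-40:v+40,u-40:u+40,::-1],(480,480),interpolation=cv2.INTER_CUBIC)
w=c["image"][130:330,210:420,::-1];w=cv2.resize(w,(315,300))
d=optics.read_camera('side');print(px(d,[631.4,206.7,109]));w2=cv2.resize(d["image"][130:220,240:345,::-1],(315,270))
b=np.vstack([w,w2]);a=cv2.copyMakeBorder(a,0,90,0,0,cv2.BORDER_CONSTANT)
cv2.imwrite('pics/j3.png',np.hstack([a,b]))
```

```text
[466.42046032  66.65698709 173.4395661 ] [-3.14157525e+00 -6.12903448e-05  3.14154306e+00]
lid px [309.61192846 219.97342837] [310.77889607 221.11899697]
collar px [175.41983147 231.92211883]
175 232
[293.48602809 161.3392437 ]
```

View pics/j3.png

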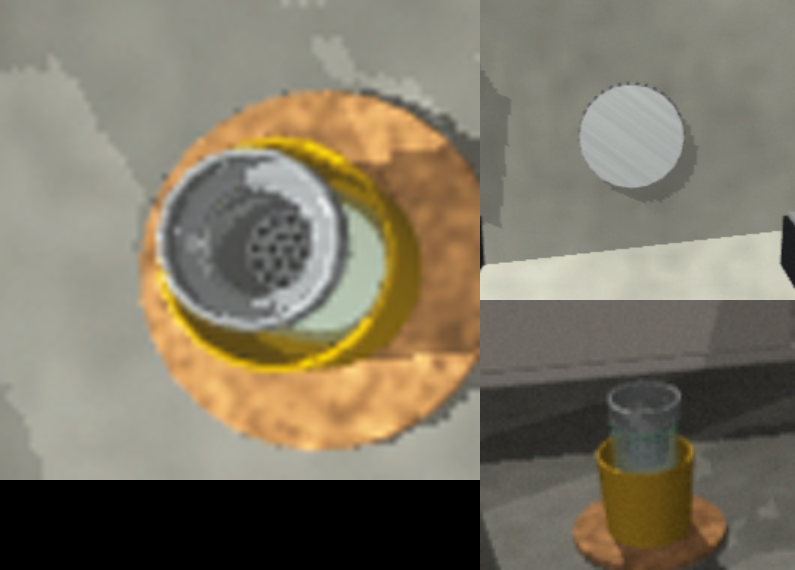

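The strainer hangs level in the jar. From the top crop the collar centre is at (251,239), so I take it as about (632.4, 206.3). The lid is at wrist (311.4,220.0), i.e. about (464.7, 66.5). Next, gripping the lid.

jog_arm(delta_rot=[[0,0,0],[0,0,0],[0,0,0],[0,0,0],[0,0,0],[0,0,0],[0,0,0],[0,0,0]], linear=[[0.03,0,0.4],[0,0,0.8],[0,0,0.8],[0,0,0.8],[0,0,0.4],[0,0,0.15],[0,0,0],[0,0,0]], claw=[0,0,0,0,0,0,0,0])

```text
time: 30.65
eef_pos: [465.6, 66.8, 6.8]
ee_rot: [3.141, 0.002, 3.141]
wrist_force: [-1.0, 0.2, 0.3]
width: 1.001
grip_force: 0.0
```

jog_arm(delta_rot=[[0,0,0],[0,0,0],[0,0,0],[0,0,0],[0,0,0],[0,0,0],[0,0,0],[0,0,0]], linear=[[0,0,0.06],[0,0,0],[0,0,0],[0,0,0],[0,0,0],[0,0,0],[0,0,0],[0,0,0]], claw=[0,0,1,1,1,1,1,1])

```text
time: 31.65
eef_pos: [464.9, 66.7, 3.0]
ee_rot: [3.142, -0.0, 3.142]
wrist_force: [1.0, 0.2, 0.7]
width: 0.632
grip_force: 30.0
```

jog_arm(delta_rot=[[0,0,0],[0,0,0],[0,0,0],[0,0,0],[0,0,0],[0,0,0],[0,0,0],[0,0,0]], linear=[[0,0,-0.3],[0,0,-0.7],[0,0,-0.8],[0,0,-0.7],[0,0,-0.3],[0,0,0],[-0.4,0.3,0],[-0.6,0.5,0]], claw=[1,1,1,1,1,1,1,1])

```text
time: 32.65
eef_pos: [514.2, 105.8, 142.5]
ee_rot: [-3.141, -0.002, 3.14]
wrist_force: [1.2, -0.2, -0.6]
width: 0.633
grip_force: 30.0
```

jog_arm(delta_rot=[[0,0,0],[0,0,0],[0,0,0],[0,0,0],[0,0,0],[0,0,0],[0,0,0],[0,0,0]], linear=[[-0.6,0.5,0],[-0.6,0.5,0],[-0.6,0.5,0],[-0.4,0.35,0],[-0.15,0.14,0],[0,0,0],[0,0,0],[0,0,0]], claw=[1,1,1,1,1,1,1,1])

```text
time: 33.65
eef_pos: [631.9, 205.2, 143.2]
ee_rot: [-3.141, -0.0, 3.141]
wrist_force: [0.5, 0.0, -0.5]
width: 0.635
grip_force: 30.0
```

Run:
```python
from bench import sensors, optics
import cv2,numpy as np
from h import *
s=sensors.get_state();p=s['eef_pos'];print(p,s['ee_rot'],s['wrist_force'],s['width'])
t=optics.read_camera('side');print('lid top',px(t,[p[0],p[1],p[2]+11]),'collar',px(t,[632.4,206.3,109]))
a=cv2.resize(t["image"][90:210,220:380,::-1],(800,600),interpolation=cv2.INTER_CUBIC)
cv2.imwrite('pics/s4.png',a)
```

```text
[631.91220787 205.18174168 143.15592894] [-3.14113160e+00 -4.23055980e-04  3.14063616e+00] [ 0.54844656  0.0179124  -0.45215828] 0.6351541644395217
lid top [292.68320434 140.67316762] collar [294.00080676 161.37787012]
```

View pics/s4.png

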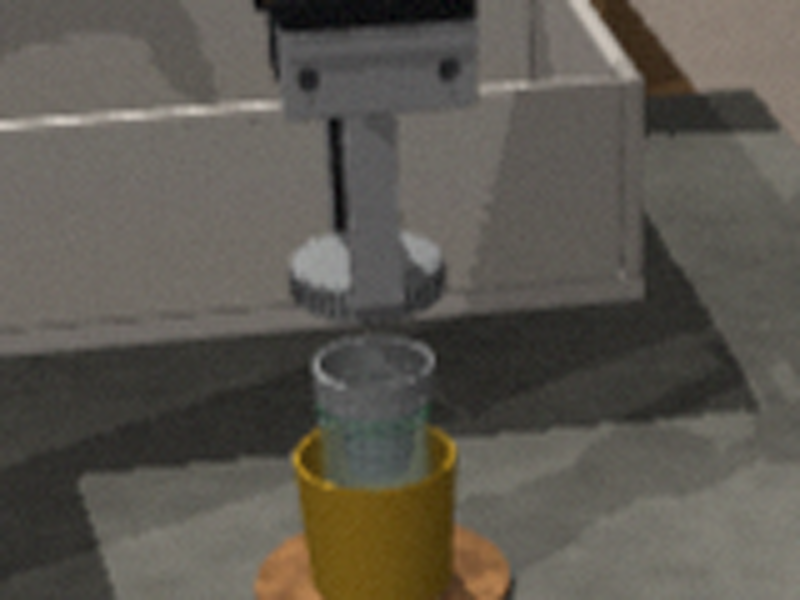

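The lid is level, centred at crop (367,262), and the collar is at (374,364). Both match their predicted offsets to within 0.5 mm. Lowering in stages.

jog_arm(delta_rot=[[0,0,0],[0,0,0],[0,0,0],[0,0,0],[0,0,0],[0,0,0],[0,0,0],[0,0,0]], linear=[[-0.01,0,0.2],[0,0,0.2],[0,0,0.1],[0,0,0],[0,0,0],[0,0,0],[0,0,0],[0,0,0]], claw=[1,1,1,1,1,1,1,1])

```text
time: 34.7
eef_pos: [633.0, 206.2, 118.1]
ee_rot: [3.141, 0.0, 3.142]
wrist_force: [0.8, -0.4, -0.5]
width: 0.635
grip_force: 30.0
```

jog_arm(delta_rot=[[0,0,0],[0,0,0],[0,0,0],[0,0,0],[0,0,0],[0,0,0],[0,0,0],[0,0,0]], linear=[[0,0,0.05],[0,0,0.05],[0,0,0.05],[0,0,0.03],[0,0,0],[0,0,0],[0,0,0],[0,0,0]], claw=[1,1,1,1,1,1,1,1])

```text
time: 35.7
eef_pos: [633.0, 206.2, 109.1]
ee_rot: [3.141, 0.0, 3.142]
wrist_force: [0.4, -1.0, -0.7]
width: 0.636
grip_force: 30.0
```

No contact force, and the skirt is already below the collar top. Continuing.

jog_arm(delta_rot=[[0,0,0],[0,0,0],[0,0,0],[0,0,0],[0,0,0],[0,0,0],[0,0,0],[0,0,0]], linear=[[0,0,0.05],[0,0,0.05],[0,0,0.04],[0,0,0.02],[0,0,0],[0,0,0],[0,0,0],[0,0,0]], claw=[1,1,1,1,1,1,1,1])

```text
time: 36.7
eef_pos: [633.0, 206.1, 101.0]
ee_rot: [3.142, 0.0, 3.142]
wrist_force: [0.4, -0.5, -0.6]
width: 0.634
grip_force: 30.0
```

jog_arm(delta_rot=[[0,0,0],[0,0,0],[0,0,0],[0,0,0],[0,0,0],[0,0,0],[0,0,0],[0,0,0]], linear=[[0,0,0.015],[0,0,0],[0,0,0],[0,0,0],[0,0,0],[0,0,0],[0,0,0],[0,0,0]], claw=[1,1,0,0,0,0,0,0])

```text
time: 37.7
eef_pos: [632.9, 206.2, 100.2]
ee_rot: [3.142, 0.0, 3.142]
wrist_force: [0.2, 1.2, 0.0]
width: 1.0
grip_force: 0.0
```

jog_arm(delta_rot=[[0,0,0],[0,0,0],[0,0,0],[0,0,0],[0,0,0],[0,0,0],[0,0,0],[0,0,0]], linear=[[0,0,0],[0,0,-0.4],[0,0,-0.7],[0,0,-0.5],[0.6,0,0],[0.7,0,0],[0.7,0,0],[0,0,0]], claw=[0,0,0,0,0,0,0,0])

```text
time: 38.7
eef_pos: [530.5, 206.5, 180.5]
ee_rot: [3.142, -0.002, -3.14]
wrist_force: [1.2, -0.4, -1.0]
width: 0.998
grip_force: 0.0
```

Run:
```python
from bench import sensors, optics
import cv2,numpy as np
from h import *
s=sensors.get_state();print(s['eef_pos'],s['time'])
t=optics.read_camera('side');print('lid top',px(t,[633,206.2,111]))
a=cv2.resize(t["image"][120:240,220:340,::-1],(400,400),interpolation=cv2.INTER_CUBIC)
t=optics.read_camera('top');print(px(t,[633,206.2,111]))
b=cv2.resize(t["image"][190:270,140:220,::-1],(400,400),interpolation=cv2.INTER_CUBIC)
cv2.imwrite('pics/f.png',np.hstack([a,b]))
```

```text
[530.48601249 206.53819434 180.52635369] 38.7
lid top [294.25187588 160.46751424]
[175.45711602 230.83859322]
```

View pics/f.png

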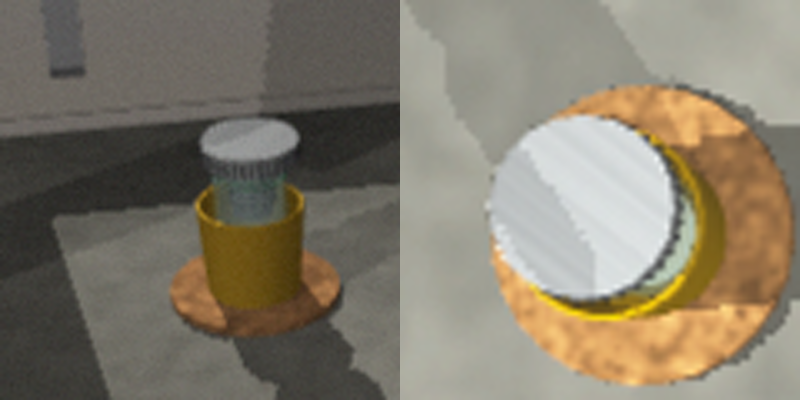

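The lid lies level at left crop (250,140), over the column, and in the top view it is centred at about the predicted spot. The gripper is clear.

```bash
python3 -c "
from bench import job;print(job.close_job())"
```

```text
the job is handed in; nothing more can be done
None
```

The cup, jar, strainer and lid now stand as one nested column on the cork mat, and I handed the job in at about 39 s; the last pictures show it upright and level with the gripper clear, but no verdict was returned.

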